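# Press a dot mark on a woodblock and rack the punch

### The job

Take the square-handled marking punch out of the tool holder and press its tip squarely onto the centre of the scribed cross on the woodblock, bedding the block down and then holding an even push of about 15 N for a good second. Lift the punch straight off without letting it slide or touch the block anywhere else, hang it back in the empty hole of the holder, fully down, and let go. Never force it beyond about 25 N, and leave the other tools and things on the bench where they are.

Things in the scene. Friction and masses are not known exactly. Their poses are not given: they have to be found in the camera images.
- punch: marking punch, 137 mm tall, 0.1 to 0.2 kg, the only tool with a square handle, hanging upright in the holder. Origin: centre of its tip; +z up its axis. From the tip: steel shank 12 mm thick to z 45 mm (tip 9 mm across); brass ferrule 26 mm across, z 45 to 57, its flat underside rests on the holder's top; wooden handle 24 x 24 mm (faces along its x and y), z 57 to 137
- punch_tip (a point): the centre of the punch's tip (its body origin)
- block: pale woodblock 200 x 140 mm (its x, y), 30 mm thick, level; origin: centre of its underside. Top face 39 to 55 mm above the bench at the start. A snug fit in its tray and not yet bedded: pushed with about 5 N (plus 0.3 N per mm/s) it slides straight down 3 to 13 mm, different each time, stays down, and comes up hard on the tray's floor; only then does it take 15 N standing still
- cross (a point): centre of the scribed cross on the block's top face: two dark lines 30 mm long, 45 mm from the block's centre to its -x side and 30 mm to its +y side; sinks with the block. (The two round dots on the block are older marks.) The fixed tray around it: 230 x 170 mm, rim 28 to 34 mm high, two dark clamps 44 to 50 mm high outside the middles of its long sides
- holder: fixed tool holder, a dark wooden bar 60 x 220 mm (its x, y) and 55 mm high, with three holes in a row along its y axis, 75 mm apart; origin at the centre of its underside. The punch and two round-handled tools hang in the three holes, in any order
- holder_hole0 (a point): centre of the mouth of hole 0 of the holder (y = -75 mm), on its top face; through hole 15 mm in diameter with a 3 mm chamfer
- holder_hole1 (a point): centre of the mouth of hole 1 of the holder (y = 0 mm), on its top face; through hole 15 mm in diameter with a 3 mm chamfer
- holder_hole2 (a point): centre of the mouth of hole 2 of the holder (y = 75 mm), on its top face; through hole 15 mm in diameter with a 3 mm chamfer
- gouge: round-handled tool in the holder, slim tapered handle up to 24 mm thick, 128 mm tall, hanging like the punch (top 138 mm above the bench); leave it alone
- burnisher: tool in the holder with a ball-shaped handle 34 mm in diameter, 125 mm tall, hanging like the punch (top 135 mm above the bench); leave it alone
- cup: white cup 72 mm across, 75 mm high, on the bench; leave it alone
- offcut: wooden offcut 90 x 50 x 25 mm on the bench; leave it alone
- mallet: hammer lying on the bench; leave it alone
- brush: brush lying on the bench; leave it alone
- chisel_a: chisel with a pale round handle, about 210 mm long, lying on the far part of the bench; leave it alone
- chisel_b: chisel with a darker round handle, about 200 mm long, lying on the far part of the bench; leave it alone
Not all that is in view belongs to the job. What is shaped like the punch but pink is not meant.

How it is judged:
On the way, in this order (a step that is already met when the one before it is completed fails the run):
1. the punch is drawn up out of the holder (height (world z) of punch_tip above 0.065 m), for 0.1 s.
2. the punch presses upright on the cross with 10 to 22 N for 0.7 s without a break (contact force between punch and block between 10 and 22 N and horizontal distance between punch_tip and cross below 0.004 m and angle between the z axis of punch and the z axis of block, either way round below 0.07 rad), for 0.7 s.
3. the punch is lifted clear of the block (z of punch_tip in the frame of cross above 0.015 m), for 0.1 s.
At the end, for the whole second after the job is handed in: after the pressing, the punch hangs upright (within 0.08 rad) and at rest in a hole of the holder, its axis within 6 mm of the hole's, its ferrule down on the holder's top (within 2.5 mm), released ((horizontal distance between punch_tip and holder_hole0 below 0.006 m or horizontal distance between punch_tip and holder_hole1 below 0.006 m or horizontal distance between punch_tip and holder_hole2 below 0.006 m) and z of punch_tip in the frame of holder below 0.0125 m and angle between punch's own z axis and vertical below 0.08 rad and linear speed of punch below 0.02 m/s and contact force between the fingers and punch below 0.1 N); the robot touches nothing.
It fails at once if the punch is forced onto the block with more than 28 N (contact force between punch and block above 28 N).
It fails at once if the punch touches or slides on the block more than 6 mm away from the centre of the cross (contact force between punch and block above 1 N and horizontal distance between punch_tip and cross above 0.006 m).
It fails at once if the punch is pressed askew (contact force between punch and block above 5 N and angle between the z axis of punch and the z axis of block, either way round above 0.12 rad).
It fails at once if the block is pushed by the hand instead of the punch (contact force between any of the fingers, the arm and block above 2 N).
It fails at once if another tool or thing on the bench is knocked more than 40 mm away from where it was (distance of any of gouge, burnisher, cup, offcut, mallet, brush, chisel_a, chisel_b from where it was at the start of the episode above 0.04 m).
It also fails if it takes over 67 s, if anything falls off the work surface, if the arm or the gripper's body presses on something with over 40 N, if the wrist force passes 120 N, or if a joint passes its speed limit or range.

### The arm

A 6-joint arm with a two-finger parallel gripper is mounted at the origin on the work surface. World frame = base frame: x ahead of the robot, y to its left, z up, the work surface at z = 0. Lengths are in m, angles in rad, forces in N, time in s.
With the tool pointing down it reaches from about 0.35 to 0.975 m from the base axis. Payload 4.9 kg.
Tool frame: the origin (TCP) lies on the centre line of the jaws, within the pads' length; the fingertips stand manip.tip_reach ahead of it and the grasp point (between the pads) is the TCP (manip.tip_reach is the distance from the TCP to the fingertips, in m); z points along the fingers, y is the line along which they close (so a half turn about z gives the same grasp; the last joint's range is limited). The gripper opens to 85 mm and grips with 20 to 120 N. Pads are 22 mm wide; open, the fingers measure 114 mm over their backs; the gripper's body (76 mm by 85 mm) begins 54 mm behind the grasp point. The pads swing forward as they close: fully open they stand 13 mm farther back than shut.
Start: joints at [-1.331, 0.053, 1.613, -0, 1.476, -0.119], TCP at [0.219, -0.585, 0.25] pointing down, gripper open.
Joint ranges: [-3.01, 3.01], [-1.01, 2.22], [0.06, 2.58], [-1.02, 4.17], [0.09, 2.62], [-3.14, 3.14]. Speed limits (rad/s): [2.57, 2.57, 3.14, 3.14, 3.14, 3.14].

### API

Orientations are given as a unit quaternion [w, x, y, z].
In Python, from plant import manip gives the robot as it stands. The module is installed in compiled form; this text tells all that it offers.
- The arm moves only by the tool move_arm, never from a script. Its argument "rows" is a list of rows, each a list of 7 numbers: the shift along the tool's x, y, z in cm, then the turn, a rotation vector about the tool's x, y, z in degrees, then the opening, from -1 (shut) to 1 (fully open). In form: [[tx, ty, tz, ax, ay, az, jaw], ...]. A call has 1 to 20 rows; each row shifts and turns the commanded pose from where the row before left it, along the tool's axes as they then stand; what a row does not reach is not made up. A row lasts 1/12 s, in which the tool goes at most 41.7 mm and 7.16 degrees, less where a joint would pass 70% of its speed; a pose out of reach is approached as far as the arm can. A call is refused whole if a number of a shift passes 4.17 or a number of a turn 7.16, either way. A call with a gripper value outside its range is refused whole. The fingers move at their own pace and stop on an object; the grip force is fixed at half the most. Time passes only in rows, so rows that do not move let the fingers close. It gives the time, the measured TCP pose, the force, the opening and the grip force at its end, in the units of the state.
- manip.state(): the state, without advancing time (a new reading comes with each control period).
- manip.grab_frame(name): name is "scene" or "side" or "wrist"; returns a dict with "img" (384x512x3 uint8, blue, green, red), "mtx" (3x3 intrinsics, pixels), "R" (3x3) and "t" (3): a world point X has camera coordinates R X + t. Camera axes: x right, y down, z forward; pixel columns grow to the right and rows downward; lengths in m; the calibration is good to about 2 mm. A picture is of the moment at which its call begins. There is no depth.
- manip.job_done(): hands the job in; it is judged then, once.
The state is a dict: "time": time; "joint_pos": joint angles; "joint_vel": joint speeds; "joint_efforts": joint torques, N m; "tool_pos": TCP position; "tool_rot": TCP orientation; "contact_force": force on the tool from outside, world axes, zero at the start; "ft_torque": the same for the moment, N m; "gripper_width": opening from 0.0 (shut) to 1.0 (fully open); "grasp_force": force on a finger pad.
Only numpy, scipy, OpenCV 4.12 (cv2) and the standard library are available. Lean on these libraries where they do the work, as an engineer would, in place of code of your own. Each camera call takes 0.05 s, during which the arm holds its last target. There are 200 camera calls.

## Working session

There is one attempt and no reset: what is moved stays moved. The work goes in short steps, Python scripts to look and compute and a tool call to move; the robot and the scene stay as the last step left them, time stands still between calls to the robot, and variables do not carry over. Pictures are saved under pics/ and viewed, at most 10 in all, crops included, and the job is handed in when it is done.

Besides the shell and the picture viewer there is one more tool, called after ">>>" as name([rows], argument=value, ...), one row to a line, values as JSON. move_arm: Moves the arm, as the interface text tells. Its arguments: {"type":"object","properties":{"rows":{"type":"array","items":{"type":"array","items":{"type":"number"}}}},"required":["rows"]}

```bash
mkdir -p pics; cat > h.py <<'E'
import numpy as np, cv2
from plant import manip
def grab(n):
    f=manip.grab_frame(n); cv2.imwrite(f'pics/{n}_{manip.state()["time"]:.2f}.png',f['img']); np.savez(f'{n}.npz',**f); return f
def at_z(n,u,v,z):
    f=np.load(n+'.npz'); d=f['R'].T@np.linalg.inv(f['mtx'])@[u,v,1]; c=-f['R'].T@f['t']; return c+d*(z-c[2])/d[2]
def proj(n,X):
    f=np.load(n+'.npz'); p=f['mtx']@(f['R']@np.array(X)+f['t']); return p[:2]/p[2]
def tri(a,b):
    # least squares from [(name,u,v),...]
    A=[];B=[]
    for n,u,v in (a,b):
        f=np.load(n+'.npz'); d=f['R'].T@np.linalg.inv(f['mtx'])@[u,v,1]; d/=np.linalg.norm(d); P=np.eye(3)-np.outer(d,d)
        A.append(P);B.append(P@(-f['R'].T@f['t']))
    return np.linalg.lstsq(np.vstack(A),np.hstack(B),rcond=None)[0]
E
python3 - <<'E'
from h import *
for n in('scene','side','wrist'):
    f=grab(n); print(n,-f['R'].T@f['t'],f['R'][2],f['mtx'][0,0])
s=manip.state(); print(s,manip.tip_reach)
a=[cv2.imread(__import__('glob').glob(f'pics/{n}_*')[0]) for n in('scene','side')]
for n,i in zip(('scene','side'),a): cv2.imwrite(f'pics/{n}_big.png',cv2.resize(i,(800,600),interpolation=cv2.INTER_CUBIC))
E
```

```text
scene [1.69124076 0.23136862 0.9519799 ] [-0.77688683 -0.1969807  -0.59803466] 491.1274984861042
side [0.24004464 0.71788688 0.65686369] [ 0.33134395 -0.75902961 -0.56043307] 378.26481380272656
wrist [ 0.29077284 -0.55748304  0.37204253] [-0.28085273 -0.1024481  -0.95426733] 330.78457475452024
{'time': 0.15, 'joint_pos': array([-1.33100880e+00,  5.32160202e-02,  1.61398904e+00,  1.14174224e-05,
        1.47606656e+00, -1.19002747e-01]), 'joint_vel': array([ 0.0007635 , -0.00147536, -0.00462244, -0.0001204 , -0.00012463,
       -0.00200739]), 'joint_efforts': array([-3.05406347e-04, -3.94242060e+01, -3.70722306e+01, -1.15044677e-04,
        4.64333774e-03, -1.24277527e-06]), 'tool_pos': array([ 0.21935108, -0.58473408,  0.2493325 ]), 'tool_rot': array([-8.38296898e-04,  9.83951552e-01,  1.78433850e-01, -4.49953520e-05]), 'contact_force': array([-0.12326028, -0.30901157, -0.50086973]), 'ft_torque': array([-0.00892082,  0.00988894, -0.00132264]), 'grasp_force': 0.0, 'gripper_width': 1.0002081102043396} 0.019
```

View pics/scene_big.png

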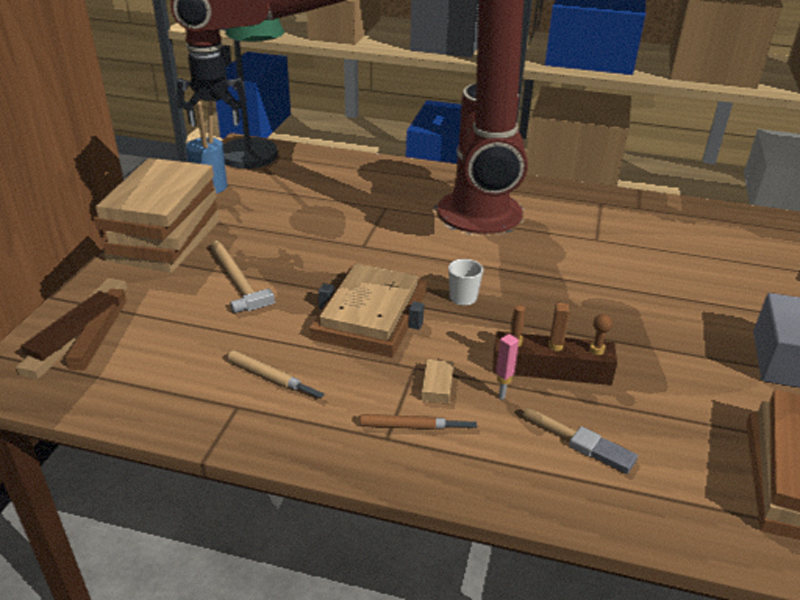

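View pics/side_big.png

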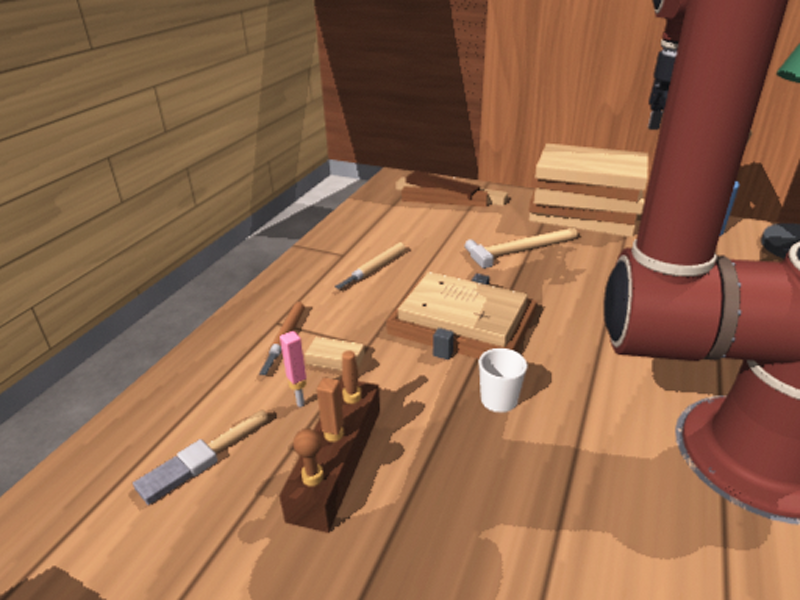

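Both views show the same layout. The square-handled punch is in the middle hole (scene 560,328; side 330,408), with the ball-handled burnisher and the slim gouge on either side. The cross is at scene (393,285) and side (482,315). A pink look-alike stands near the gouge. I'll enlarge these areas.

```bash
python3 - <<'E'
from h import *
S=np.load('scene.npz')['img'];D=np.load('side.npz')['img']
def c(i,x,y,w,h): return cv2.resize(i[y:y+h,x:x+w],(400,300),interpolation=cv2.INTER_CUBIC)
# crops 100x75 / scale 4
m=np.vstack([np.hstack([c(S,310,185,100,75),c(S,195,160,100,75)]),np.hstack([c(D,175,210,160,120),c(D,245,165,100,75)])])
cv2.imwrite('pics/m1.png',m)
E
```

```text
(no output)
```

View pics/m1.png

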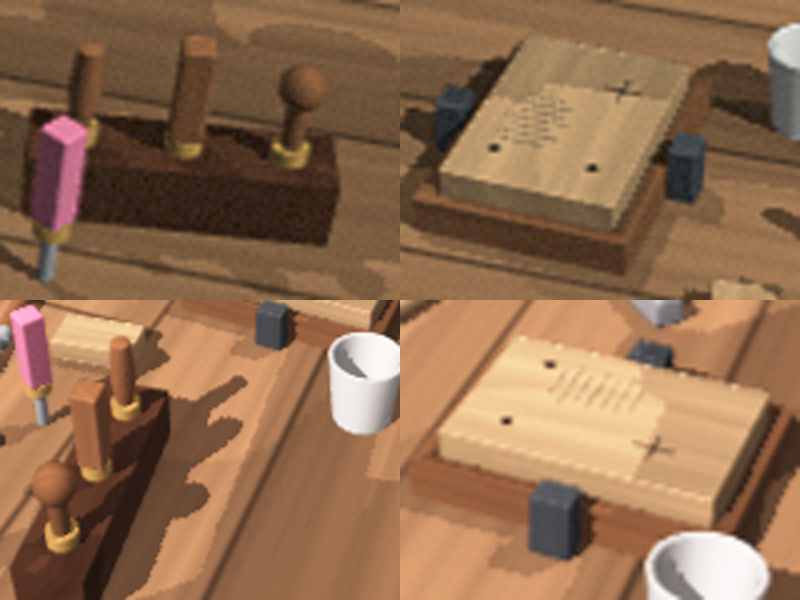

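```bash
python3 - <<'E'
from h import *
np.set_printoptions(precision=4,suppress=True)
def s1(x,y): return ('scene',(x+.5)/4-.5+310,(y+.5)/4-.5+185)
def s2(x,y): return ('scene',(x-400+.5)/4-.5+195,(y+.5)/4-.5+160)
def d1(x,y): return ('side',(x+.5)/2.5-.5+175,(y-300+.5)/2.5-.5+210)
def d2(x,y): return ('side',(x-400+.5)/4-.5+245,(y-300+.5)/4-.5+165)
for n,a,b in [('cross',s2(623,90),d2(655,447)),('dotA',s2(494,148),d2(549,364)),('dotB',s2(592,168),d2(506,421)),
 ('ptop',s1(200,43),d1(92,386)),('ball',s1(303,87),d1(55,484)),('gtop',s1(91,47),d1(122,342)),('pinktop',s1(68,124),d1(30,312)),('pinktip',s1(47,280),d1(42,425)),
 ]:
    X=tri(a,b); print(n,X,proj('scene',X)-a[1:],proj('side',X)-b[1:])
for n,a in [('scene corners top z.055',s1(337,182)),('',s1(332,140)),('',s1(30,160)),('',s1(35,110)),]: print(n,at_z(*a,.055))
print('block corners top, plane z=.047')
for a in [s2(443,180),s2(525,37),s2(692,70),s2(612,208)]: print(at_z(*a,.047))
for a in [d2(440,435),d2(520,338),d2(768,392),d2(713,512)]: print(at_z(*a,.047))
E
```

```text
cross [ 0.4468 -0.1064  0.0508] [-0.0093 -0.0168] [-0.0124  0.0188]
dotA [ 0.5499 -0.1802  0.0505] [0.0059 0.0108] [ 0.0069 -0.0106]
dotB [ 0.5531 -0.1005  0.0502] [0.1158 0.1941] [ 0.1366 -0.2014]
ptop [0.5521 0.2366 0.1469] [-0.2825 -0.317 ] [-0.382   0.4581]
ball [0.5438 0.3129 0.1174] [0.1546 0.1424] [ 0.213  -0.2381]
gtop [0.5625 0.1641 0.1344] [-0.0448 -0.0565] [-0.058   0.0737]
pinktop [0.657  0.1613 0.138 ] [-0.2033 -0.2411] [-0.2417  0.2861]
pinktip [ 0.6611  0.1628 -0.0009] [0.1336 0.139 ] [ 0.1492 -0.1678]
scene corners top z.055 [0.563  0.3481 0.055 ]
 [0.5158 0.3426 0.055 ]
 [0.6012 0.135  0.055 ]
 [0.5431 0.129  0.055 ]
block corners top, plane z=.047
[ 0.5948 -0.2055  0.047 ]
[ 0.3912 -0.2069  0.047 ]
[ 0.3979 -0.0616  0.047 ]
[ 0.5909 -0.0743  0.047 ]
[ 0.5915 -0.071   0.047 ]
[ 0.5849 -0.2121  0.047 ]
[ 0.3916 -0.2069  0.047 ]
[ 0.3928 -0.0559  0.047 ]
```

The heights and spacings agree: hole pitch is 75 mm, handle top z is 0.147 and block top is about 0.050. Moving above the punch.

>>> move_arm([
  [0, 0, 0, 0, 0, -7, 1],
  [0, 0, 0, 0, 0, -7, 1],
  [0, 0, 0, 0, 0, -7, 1],
  [0, 0, 0, 0, 0, -7, 1],
  [0, 0, 0, 0, 0, -7, 1],
  [0, 0, 0, 0, 0, -7, 1],
  [0, 0, 0, 0, 0, -7, 1],
  [0, 0, 0, 0, 0, -7, 1],
  [0, 0, 0, 0, 0, -7, 1],
  [0, 0, 0, 0, 0, -7, 1],
  [0, 0, 0, 0, 0, -7, 1],
  [2, 1.1, 0, 0, 0, 0, 1],
  [3.5, 2, 0, 0, 0, 0, 1],
  [3.5, 2, 0, 0, 0, 0, 1],
  [3.5, 2, 0, 0, 0, 0, 1],
  [3.5, 2, 0, 0, 0, 0, 1],
  [3.5, 2, 0, 0, 0, 0, 1],
  [3.5, 2, 0, 0, 0, 0, 1],
  [3.5, 2, 0, 0, 0, 0, 1],
  [3.5, 2, 0, 0, 0, 0, 1],
])

```text
time: 1.82
tool_pos: [0.3496, -0.2634, 0.25]
tool_rot: [0.0, 0.659, 0.752, 0.0]
contact_force: [0.5, -0.7, 0.2]
gripper_width: 0.999
grasp_force: 0.0
```

>>> move_arm([
  [3.5, 2, 0, 0, 0, 0, 1],
  [3.5, 2, 0, 0, 0, 0, 1],
  [3.5, 2, 0, 0, 0, 0, 1],
  [3.5, 2, 0, 0, 0, 0, 1],
  [3.5, 2, 0, 0, 0, 0, 1],
  [3.5, 2, 0, 0, 0, 0, 1],
  [3.5, 2, 0, 0, 0, 0, 1],
  [3.5, 2, 0, 0, 0, 0, 1],
  [3.5, 2, 0, 0, 0, 0, 1],
  [3.5, 2, 0, 0, 0, 0, 1],
  [3.5, 2, 0, 0, 0, 0, 1],
  [3.5, 2, 0, 0, 0, 0, 1],
  [2, 1.1, 0, 0, 0, 0, 1],
  [0, 0, 0, 0, 0, 0, 1],
  [0, 0, 0, 0, 0, 0, 1],
])

```text
time: 3.07
tool_pos: [0.5402, 0.2048, 0.2496]
tool_rot: [-0.0, 0.658, 0.753, -0.001]
contact_force: [-1.2, 0.1, -0.6]
gripper_width: 1.002
grasp_force: 0.0
```

```bash
python3 - <<'E'
from h import *
f=grab('wrist');s=manip.state();print(s['time'],s['tool_pos'],s['tool_rot'],s['contact_force'])
print(-f['R'].T@f['t'],[proj('wrist',X) for X in [(0.553,.2375,.147),(.5438,.3129,.117),(.5625,.164,.138)]])
i=cv2.resize(f['img'],(800,600),interpolation=cv2.INTER_CUBIC);cv2.imwrite('pics/w1.png',i)
E
```

```text
3.1167 [0.54012878 0.20386673 0.24966665] [-2.14312515e-04  6.58688447e-01  7.52415428e-01 -7.12978500e-04] [-0.21737535 -0.71563515  0.55924745]
[0.5297848  0.28136289 0.3723633 ] [array([283.51519308, 160.23505414]), array([284.44388192,  46.37723749]), array([279.90251938, 250.79866267])]
```

View pics/w1.png

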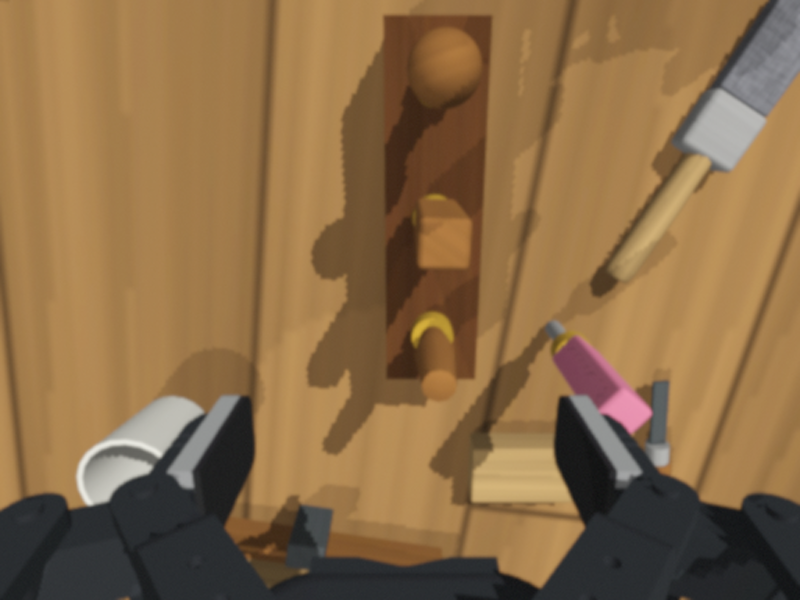

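The wrist view shows the holder nearly aligned with the image. The punch handle top is at about (444,243) in the enlarged picture, the ball at (446,65) and the gouge top at (438,385). I'll zoom in on the handle top to find its twist.

```bash
python3 - <<'E'
from h import *
i=np.load('wrist.npz')['img'][112:187,235:335];cv2.imwrite('pics/w2.png',cv2.resize(i,(800,600),interpolation=cv2.INTER_CUBIC))
E
```

```text
(no output)
```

View pics/w2.png

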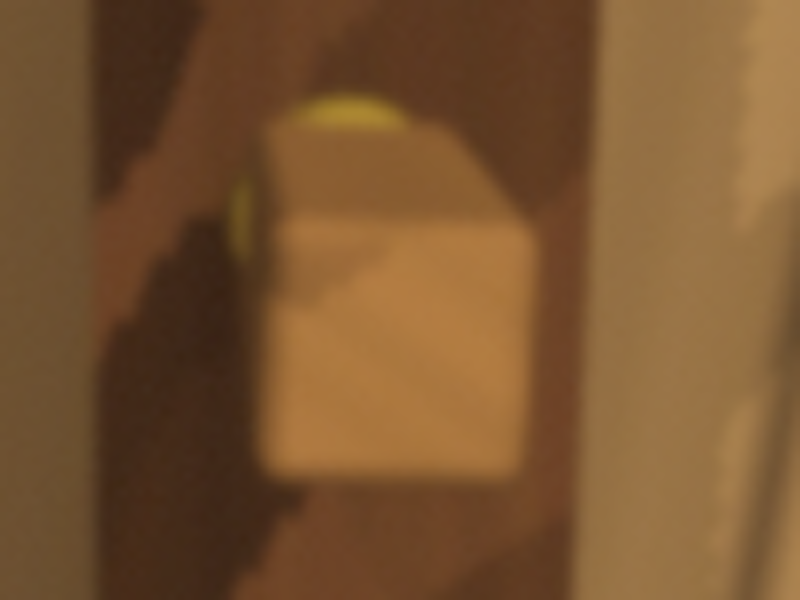

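The handle top's corners in the crop are about (270,215), (535,222), (520,477) and (262,475), so there is very little twist.

```bash
python3 - <<'E'
from h import *
np.set_printoptions(precision=4,suppress=True)
c=np.array([at_z('wrist',(x+.5)/8-.5+235,(y+.5)/8-.5+112,.147) for x,y in[(270,215),(535,222),(520,477),(262,475)]])
print(c,c.mean(0)); 
for a,b in((0,1),(3,2),(1,2),(0,3)):
    d=c[b]-c[a];print(np.linalg.norm(d),np.degrees(np.arctan2(d[1],d[0])))
print('ball',at_z('wrist',445/1.5625,65/1.5625,.118),'gouge',at_z('wrist',438/1.5625,384/1.5625,.138))
for x,y in((384,15),(492,15),(475,378),(387,378)): print(at_z('wrist',x/1.5625,y/1.5625,.055))
E
```

```text
[[0.5404 0.251  0.147 ]
 [0.5628 0.2534 0.147 ]
 [0.5653 0.2313 0.147 ]
 [0.543  0.2285 0.147 ]] [0.5529 0.241  0.147 ]
0.02250785591951175 6.268334223844903
0.02255027633470241 7.326501410911119
0.022223284132026264 -83.38963778787632
0.022639529811340414 -83.49355191472624
ball [0.5435 0.3159 0.118 ] gouge [0.5621 0.1684 0.138 ]
[0.5098 0.3447 0.055 ]
[0.5684 0.3527 0.055 ]
[0.5976 0.1361 0.055 ]
[0.5388 0.1281 0.055 ]
```

>>> move_arm([
  [1.7, 0.9, 0, 0, 0, 0.9, 1],
  [1.7, 0.8, 0, 0, 0, 0, 1],
  [0, 0, 0, 0, 0, 0, 1],
  [0, 0, 0, 0, 0, 0, 1],
  [0, 0, 0, 0, 0, 0, 1],
  [0, 0, 0, 0, 0, 0, 1],
])

```text
time: 3.62
tool_pos: [0.5529, 0.2385, 0.2503]
tool_rot: [0.0, 0.665, 0.747, -0.0]
contact_force: [-0.7, 0.6, -0.0]
gripper_width: 1.002
grasp_force: 0.0
```

```bash
python3 - <<'E'
from h import *
f=grab('wrist');s=manip.state();print(s['time'],s['tool_pos'],s['tool_rot'],s['contact_force'])
grab('side');grab('scene')
cv2.imwrite('pics/w3.png',cv2.resize(f['img'],(800,600),interpolation=cv2.INTER_CUBIC))
print(proj('wrist',(.553,.2395,.147))*1.5625)
E
```

```text
3.6667 [0.55296996 0.2386458  0.25036971] [ 9.86068861e-05  6.65335730e-01  7.46544271e-01 -9.15479754e-05] [0.21237252 0.37149513 0.48075415]
[404.61443159 313.33018032]
```

View pics/w3.png

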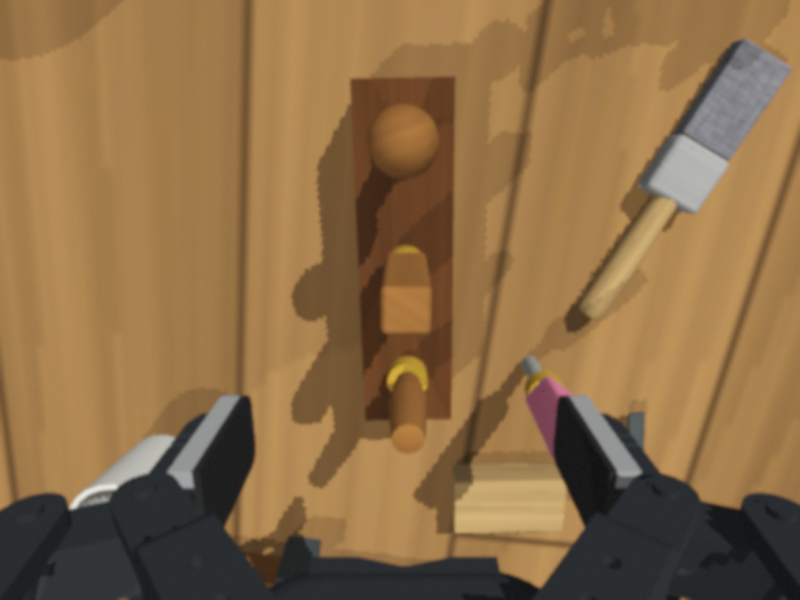

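The handle top is at (406,310), within about 1.5 mm of the prediction. I'll correct by 2 mm, go down and grip.

>>> move_arm([
  [0.2, 0.05, 2, 0, 0, 0, 1],
  [0, 0, 3.5, 0, 0, 0, 1],
  [0, 0, 3.5, 0, 0, 0, 1],
  [0, 0, 3, 0, 0, 0, 1],
  [0, 0, 1.5, 0, 0, 0, 1],
  [0, 0, 1, 0, 0, 0, 1],
  [0, 0, 0, 0, 0, 0, 1],
  [0, 0, 0, 0, 0, 0, 1],
  [0, 0, 0, 0, 0, 0, -1],
  [0, 0, 0, 0, 0, 0, -1],
  [0, 0, 0, 0, 0, 0, -1],
  [0, 0, 0, 0, 0, 0, -1],
  [0, 0, 0, 0, 0, 0, -1],
  [0, 0, 0, 0, 0, 0, -1],
  [0, 0, 0, 0, 0, 0, -1],
  [0, 0, 0, 0, 0, 0, -1],
  [0, 0, 0, 0, 0, 0, -1],
  [0, 0, 0, 0, 0, 0, -1],
])

```text
time: 5.27
tool_pos: [0.5539, 0.2419, 0.1062]
tool_rot: [0.0, 0.665, 0.747, 0.0]
contact_force: [-0.8, 0.3, 6.3]
gripper_width: 0.273
grasp_force: 58.7
```

```bash
python3 - <<'E'
from h import *
s=manip.state();print({k:s[k] for k in('time','tool_pos','tool_rot','contact_force','gripper_width','grasp_force','ft_torque')})
E
```

```text
{'time': 5.2667, 'tool_pos': array([0.55387163, 0.24194032, 0.10616075]), 'tool_rot': array([2.77521266e-04, 6.64865135e-01, 7.46963209e-01, 4.88849684e-04]), 'contact_force': array([-0.80897365,  0.27553731,  6.32743919]), 'gripper_width': 0.27324825839765676, 'grasp_force': 58.684401512145996, 'ft_torque': array([ 0.01997885,  0.17750808, -0.0474413 ])}
```

Gripped: the width is 23 mm, matching the handle. Lifting clear and carrying it over the cross.

>>> move_arm([
  [0, 0, -0.5, 0, 0, 0, -1],
  [0, 0, -1.5, 0, 0, 0, -1],
  [0, 0, -3, 0, 0, 0, -1],
  [0, 0, -3.5, 0, 0, 0, -1],
  [0, 0, -3.5, 0, 0, 0, -1],
  [0, 0, -2.5, 0, 0, 0, -1],
  [0, 0, -0.5, 0, 0, 0, -1],
  [-1.3, -0.6, 0, 0, 0, 0, -1],
  [-2.5, -1.1, 0, 0, 0, 0, -1],
  [-3.3, -1.5, 0, 0, 0, 0, -1],
  [-3.3, -1.5, 0, 0, 0, 0, -1],
  [-3.3, -1.5, 0, 0, 0, 0, -1],
  [-3.3, -1.5, 0, 0, 0, 0, -1],
  [-3.3, -1.5, 0, 0, 0, 0, -1],
  [-3.3, -1.5, 0, 0, 0, 0, -1],
  [-3.3, -1.5, 0, 0, 0, 0, -1],
  [-3.3, -1.5, 0, 0, 0, 0, -1],
  [-1.7, -0.7, 0, 0, 0, 0, -1],
  [-0.5, -0.2, 0, 0, 0, 0, -1],
  [0, 0, 0, 0, 0, 0, -1],
])

```text
time: 6.93
tool_pos: [0.4442, -0.0978, 0.2523]
tool_rot: [-0.002, 0.666, 0.746, -0.001]
contact_force: [0.9, 0.7, -1.4]
gripper_width: 0.273
grasp_force: 59.8
```

>>> move_arm([
  [0, 0, 2, 0, 0, 0, -1],
  [0, 0, 3, 0, 0, 0, -1],
  [0, 0, 2, 0, 0, 0, -1],
  [0, 0, 1, 0, 0, 0, -1],
  [0, 0, 0, 0, 0, 0, -1],
  [0, 0, 0, 0, 0, 0, -1],
  [0, 0, 0, 0, 0, 0, -1],
  [0, 0, 0, 0, 0, 0, -1],
])

```text
time: 7.6
tool_pos: [0.447, -0.0971, 0.1772]
tool_rot: [0.001, 0.665, 0.747, 0.001]
contact_force: [-0.1, 0.2, -1.6]
gripper_width: 0.275
grasp_force: 59.9
```

```bash
python3 - <<'E'
from h import *
s=manip.state();print({k:s[k] for k in('time','tool_pos','tool_rot','contact_force','gripper_width','grasp_force')})
p=s['tool_pos'];tip=p-[0,0,.0962]
I=[]
for n,Z in(('wrist',3),('scene',5),('side',5)):
    f=grab(n);q=proj(n,tip);c=proj(n,(.447,-.105,.051));print(n,q,c)
    w,h=400//Z,300//Z; x,y=int(np.clip(q[0]-w/2,0,512-w)),int(np.clip(q[1]-h/2,0,384-h));print('crop',n,x,y,Z)
    I.append(cv2.resize(f['img'][y:y+h,x:x+w],(400,300),interpolation=cv2.INTER_CUBIC))
I.append(cv2.resize(np.load('wrist.npz')['img'],(400,300)))
cv2.imwrite('pics/m2.png',np.vstack([np.hstack(I[:2]),np.hstack(I[2:])]))
E
```

```text
{'time': 7.6, 'tool_pos': array([ 0.44703927, -0.09710968,  0.17716162]), 'tool_rot': array([1.44746986e-03, 6.64700104e-01, 7.47108671e-01, 5.57307804e-04]), 'contact_force': array([-0.11625448,  0.16433416, -1.57628026]), 'gripper_width': 0.2750682434748636, 'grasp_force': 59.88399624824524}
wrist [258.2852923  204.99312874] [256.97043212 201.7203949 ]
crop wrist 191 154 3
scene [253.31638736 174.80982226] [250.78431498 182.16028234]
crop scene 213 144 5
side [307.92938832 194.09231866] [308.14424199 201.5985249 ]
crop side 267 164 5
```

View pics/m2.png

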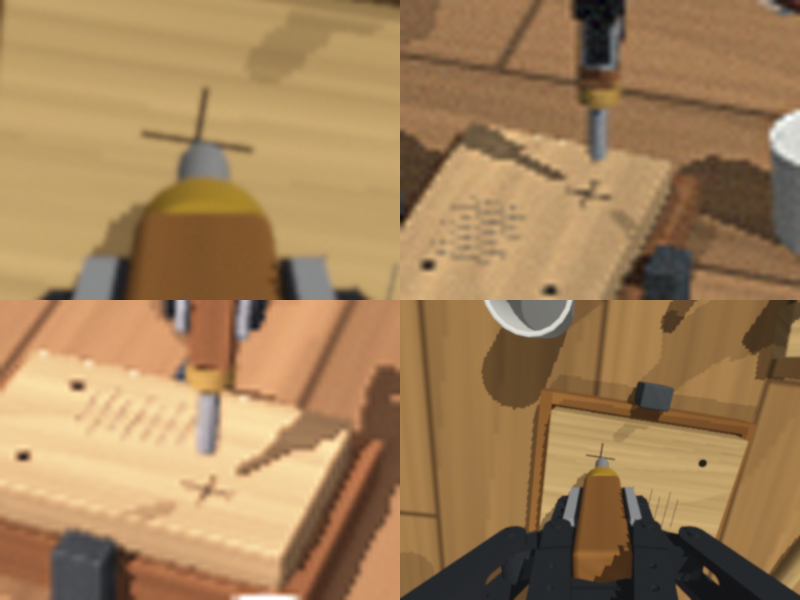

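The punch hangs straight above the cross. In source pixels the tip is at scene (252,175) and side (308.5,193.5). The cross is at scene (250.7,182.6), side (308.4,202) and wrist (257,199.6). I'll work out the offset from these.

```bash
python3 - <<'E'
from h import *
np.set_printoptions(precision=4,suppress=True)
def g(n,x,y,c,z): return (n,(x+.5)/z-.5+c[0],(y+.5)/z-.5+c[1])
sc=lambda x,y:g('scene',x,y,(213,144),5); sd=lambda x,y:g('side',x,y,(267,164),5)
tip=tri(sc(197,154),sd(208,147)); cr=tri(sc(188,193),sd(207,190))
print('tip',tip,'cross',cr, 'd',cr-tip)
for t in (('scene',),('side',)): print(t, proj(t[0],tip),proj(t[0],cr))
w=g('wrist',198,137,(191,154),3); print('wrist cross',w,at_z(*w,cr[2]),at_z(*w,.051))
E
```

```text
tip [ 0.4475 -0.1013  0.0819] cross [ 0.4475 -0.1065  0.0504] d [ 0.     -0.0053 -0.0315]
('scene',) [252.019  174.4358] [250.2765 182.3384]
('side',) [308.2261 192.9598] [308.1021 201.4455]
wrist cross ('wrist', 256.6666666666667, 199.33333333333334) [ 0.4466 -0.1033  0.0504] [ 0.4465 -0.103   0.051 ]
```

The cameras agree: shift −5.6 mm in world y. I'll apply that and come down close above the block.

>>> move_arm([
  [-0.3, -0.04, 0, 0, 0, 0, -1],
  [-0.25, -0.04, 0.7, 0, 0, 0, -1],
  [0, 0, 0.8, 0, 0, 0, -1],
  [0, 0, 0.5, 0, 0, 0, -1],
  [0, 0, 0, 0, 0, 0, -1],
  [0, 0, 0, 0, 0, 0, -1],
  [0, 0, 0, 0, 0, 0, -1],
  [0, 0, 0, 0, 0, 0, -1],
  [0, 0, 0, 0, 0, 0, -1],
])

```text
time: 8.5
tool_pos: [0.446, -0.1026, 0.1557]
tool_rot: [0.0, 0.665, 0.747, 0.0]
contact_force: [0.6, 0.7, -1.7]
gripper_width: 0.275
grasp_force: 59.9
```

```bash
python3 - <<'E'
from h import *
s=manip.state();print({k:s[k] for k in('time','tool_pos','tool_rot','contact_force','gripper_width')})
p=s['tool_pos'];tip=p-[0,0,.0962]
I=[]
for n,Z in(('wrist',5),('scene',8),('side',8)):
    f=grab(n);q=proj(n,tip);c=proj(n,(.447,-.103,.0505));print(n,q,c)
    w,h=400//Z,300//Z; x,y=int(np.clip(q[0]-w/2,0,512-w)),int(np.clip(q[1]-h/2,0,384-h));print('crop',n,x,y,Z)
    I.append(cv2.resize(f['img'][y:y+h,x:x+w],(400,300),interpolation=cv2.INTER_CUBIC))
I.append(I[0]*0)
cv2.imwrite('pics/m3.png',np.vstack([np.hstack(I[:2]),np.hstack(I[2:])]))
E
```

```text
{'time': 8.5, 'tool_pos': array([ 0.44603664, -0.10256286,  0.15569594]), 'tool_rot': array([3.24233169e-04, 6.64828313e-01, 7.46996113e-01, 1.27264174e-04]), 'contact_force': array([ 0.60324596,  0.69817255, -1.7444584 ]), 'gripper_width': 0.27454505186607236}
wrist [258.58501324 205.11578425] [259.81198706 201.71289296]
crop wrist 218 175 5
scene [251.63843271 179.93832888] [251.3838502  182.39234313]
crop scene 226 161 8
side [308.4105146  199.61945608] [307.92459689 202.14663527]
crop side 283 181 8
```

View pics/m3.png

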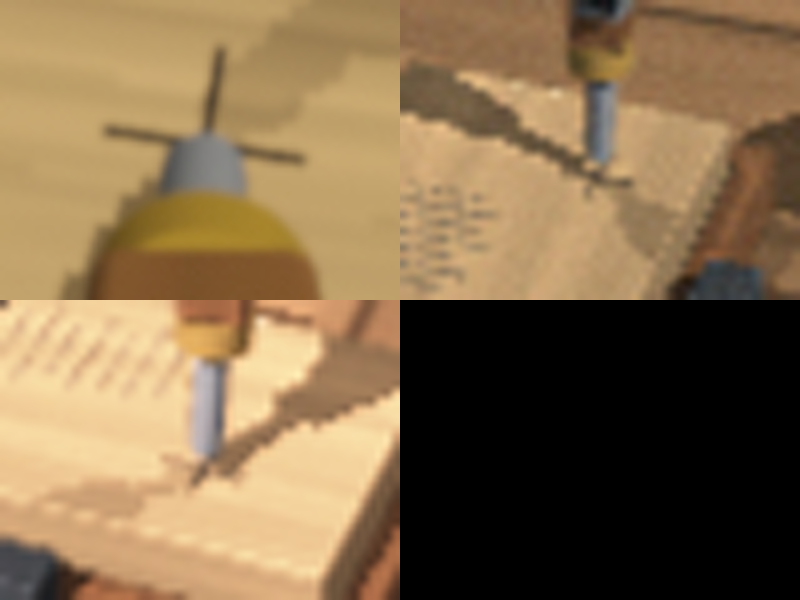

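Close up, the tip sits just over the cross. Tip centre is at crop scene (600,157) and side (208,448); cross centre is at scene (597,175), side (203,467) and wrist (206,145). One more offset check.

```bash
python3 - <<'E'
from h import *
np.set_printoptions(precision=4,suppress=True)
def g(n,x,y,c,z): return (n,(x+.5)/z-.5+c[0],(y+.5)/z-.5+c[1])
sc=lambda x,y:g('scene',x,y,(226,161),8); sd=lambda x,y:g('side',x,y,(283,181),8)
tip=tri(sc(200,157),sd(208,148)); cr=tri(sc(197,175),sd(203,167))
print('tip',tip,'cross',cr, 'd',cr-tip)
w=g('wrist',206,145,(218,175),5); print('wrist cross',at_z(*w,.0505))
w=g('wrist',203,150,(218,175),5); print('wrist tip@.0595',at_z(*w,.0595), 'far edge', at_z(*g('wrist',204,133,(218,175),5),.0595))
E
```

```text
tip [ 0.4467 -0.1061  0.0586] cross [ 0.448  -0.1067  0.0502] d [ 0.0013 -0.0006 -0.0084]
wrist cross [ 0.4464 -0.1045  0.0505]
wrist tip@.0595 [ 0.4457 -0.1022  0.0595] far edge [ 0.4456 -0.0997  0.0595]
```

Remaining offset is about 1 mm. I'll correct it, then start contact slowly.

>>> move_arm([
  [-0.09, 0.07, 0.3, 0, 0, 0, -1],
  [0, 0, 0.3, 0, 0, 0, -1],
  [0, 0, 0.05, 0, 0, 0, -1],
  [0, 0, 0.05, 0, 0, 0, -1],
  [0, 0, 0.05, 0, 0, 0, -1],
  [0, 0, 0.05, 0, 0, 0, -1],
  [0, 0, 0.05, 0, 0, 0, -1],
])

```text
time: 9.23
tool_pos: [0.4466, -0.1034, 0.1469]
tool_rot: [0.0, 0.665, 0.747, -0.0]
contact_force: [-1.1, 0.9, 0.7]
gripper_width: 0.272
grasp_force: 60.1
```

>>> move_arm([
  [0, 0, 0.04, 0, 0, 0, -1],
  [0, 0, 0.04, 0, 0, 0, -1],
  [0, 0, 0.04, 0, 0, 0, -1],
])

```text
time: 9.48
tool_pos: [0.4467, -0.1034, 0.146]
tool_rot: [0.0, 0.665, 0.747, 0.0]
contact_force: [-0.4, 0.5, 1.3]
gripper_width: 0.275
grasp_force: 60.2
```

>>> move_arm([
  [0, 0, 0.03, 0, 0, 0, -1],
  [0, 0, 0.03, 0, 0, 0, -1],
  [0, 0, 0.03, 0, 0, 0, -1],
  [0, 0, 0.03, 0, 0, 0, -1],
])

```text
time: 9.82
tool_pos: [0.4467, -0.1033, 0.1445]
tool_rot: [0.0, 0.665, 0.747, 0.0]
contact_force: [-0.7, 0.7, 0.4]
gripper_width: 0.272
grasp_force: 60.2
```

>>> move_arm([
  [0, 0, 0.03, 0, 0, 0, -1],
  [0, 0, 0.03, 0, 0, 0, -1],
  [0, 0, 0.03, 0, 0, 0, -1],
  [0, 0, 0.03, 0, 0, 0, -1],
])

```text
time: 10.15
tool_pos: [0.4466, -0.1033, 0.1432]
tool_rot: [0.0, 0.665, 0.747, 0.0]
contact_force: [0.1, 0.6, 0.6]
gripper_width: 0.27
grasp_force: 60.2
```

>>> move_arm([
  [0, 0, 0.03, 0, 0, 0, -1],
  [0, 0, 0.03, 0, 0, 0, -1],
  [0, 0, 0.03, 0, 0, 0, -1],
  [0, 0, 0.03, 0, 0, 0, -1],
])

```text
time: 10.48
tool_pos: [0.4466, -0.1034, 0.142]
tool_rot: [0.0, 0.665, 0.747, 0.0]
contact_force: [-0.7, 0.2, -0.8]
gripper_width: 0.271
grasp_force: 60.2
```

```bash
python3 - <<'E'
from h import *
for n in('scene','side'):
    o=np.load(n+'.npz')['img'].copy(); f=grab(n)['img']; X=(.55,-.18,.0503) # dotA sinks with block
    for P in((.5499,-.1802,.0505),(.5531,-.1005,.0502)):
        x,y=proj(n,P).round().astype(int)
        A=lambda i:cv2.cvtColor(i[y-8:y+9,x-8:x+9],cv2.COLOR_BGR2GRAY).astype(np.float32)
        print(n,cv2.phaseCorrelate(A(o),A(f)), proj(n,np.array(P)-[0,0,.003])-proj(n,P))
s=manip.state();print(s['time'],s['tool_pos'],s['contact_force'])
E
```

```text
scene ((0.30648858786380906, 0.04035295200042199), 0.8974340705224025) [0.025256   0.78350846]
scene ((0.27872200525475144, 1.0577690721766295), 0.8965112993746628) [-0.00408117  0.7867044 ]
side ((0.2520395050697477, 0.8776170089263005), 1.0259322435767562) [-0.01846732  0.84977542]
side ((-0.0793046622924809, 1.4385600065677817), 0.9799450566003352) [-0.00272314  0.87479041]
10.5833 [ 0.44660754 -0.10333268  0.14186453] [-0.1995826  -0.24474567 -0.44686604]
```

```bash
python3 - <<'E'
from h import *
grab('wrist'); s=manip.state();print(s['contact_force'],s['tool_pos'],s['ft_torque'])
tip=s['tool_pos']-[0,0,.0962];I=[]
for n,Z,oy in(('wrist',5,0),('scene',8,-8),('side',8,-8),('side',3,0)):
    f=np.load(n+'.npz');q=proj(n,tip)
    w,h=400//Z,300//Z; x,y=int(q[0]-w/2),int(q[1]-h/2)+oy;print('crop',n,x,y,Z,q)
    I.append(cv2.resize(f['img'][y:y+h,x:x+w],(400,300),interpolation=cv2.INTER_CUBIC))
cv2.imwrite('pics/m4.png',np.vstack([np.hstack(I[:2]),np.hstack(I[2:])]))
E
```

```text
[ 0.4362643  -0.09412829 -0.68880544] [ 0.44660113 -0.10334278  0.14186928] [ 0.0067765  -0.04491742  0.02349074]
crop wrist 218 175 5 [258.61892259 205.16034741]
crop scene 226 157 8 [251.29235895 183.54094874]
crop side 283 177 8 [308.00082818 203.54239587]
crop side 241 153 3 [308.00082818 203.54239587]
```

View pics/m4.png

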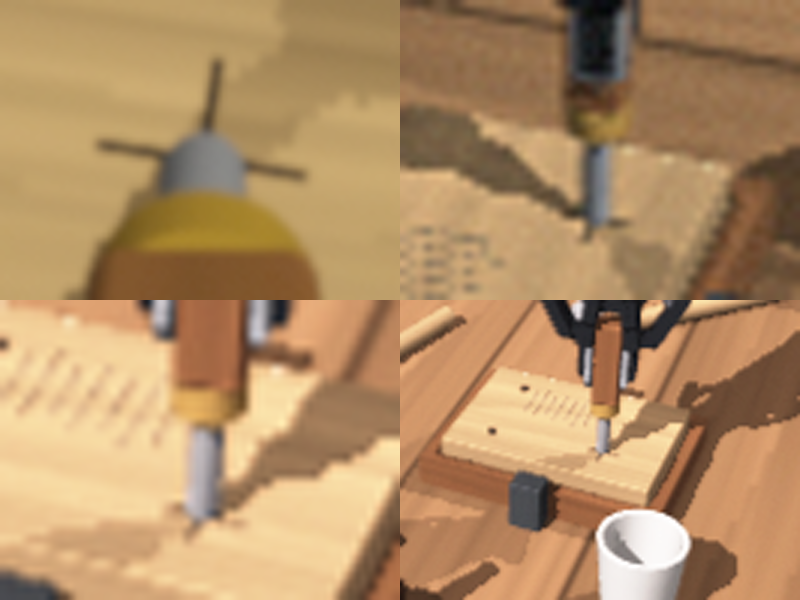

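The tip stands on the cross in all three views, within about 1.5 mm, and the block has started sinking. Continuing slowly.

>>> move_arm([
  [0, 0, 0.03, 0, 0, 0, -1],
  [0, 0, 0.03, 0, 0, 0, -1],
  [0, 0, 0.03, 0, 0, 0, -1],
  [0, 0, 0.03, 0, 0, 0, -1],
])

```text
time: 10.97
tool_pos: [0.4466, -0.1033, 0.1409]
tool_rot: [0.0, 0.665, 0.747, 0.0]
contact_force: [-0.6, 0.1, 1.0]
gripper_width: 0.275
grasp_force: 60.1
```

>>> move_arm([
  [0, 0, 0.03, 0, 0, 0, -1],
  [0, 0, 0.03, 0, 0, 0, -1],
  [0, 0, 0.03, 0, 0, 0, -1],
  [0, 0, 0.03, 0, 0, 0, -1],
])

```text
time: 11.3
tool_pos: [0.4466, -0.1033, 0.1397]
tool_rot: [0.0, 0.665, 0.747, 0.0]
contact_force: [0.5, 0.1, -0.2]
gripper_width: 0.274
grasp_force: 60.1
```

>>> move_arm([
  [0, 0, 0.03, 0, 0, 0, -1],
  [0, 0, 0.03, 0, 0, 0, -1],
  [0, 0, 0.03, 0, 0, 0, -1],
  [0, 0, 0.03, 0, 0, 0, -1],
])

```text
time: 11.63
tool_pos: [0.4466, -0.1033, 0.1384]
tool_rot: [0.0, 0.665, 0.747, 0.0]
contact_force: [0.4, 0.4, -0.4]
gripper_width: 0.275
grasp_force: 60.1
```

```bash
python3 - <<'E'
from h import *
o=np.load('wrist.npz')['img'].copy(); s=manip.state(); f=grab('wrist')['img']; print(s['tool_pos'],s['contact_force'],s['joint_efforts'])
for nm,(x,y,w,h) in dict(punch=(236,205,46,20),block=(232,178,70,22)).items():
    A=lambda i:cv2.cvtColor(i[y:y+h,x:x+w],cv2.COLOR_BGR2GRAY).astype(np.float32)
    print(nm,cv2.phaseCorrelate(A(o),A(f),cv2.createHanningWindow((w,h),cv2.CV_32F)))
E
```

```text
[ 0.44663825 -0.10334796  0.13841437] [ 0.44236829  0.367101   -0.35653706] [-1.95747090e-02 -2.32665449e+01 -3.47729123e+01 -1.17066427e-02
 -1.18469889e-02 -1.39185063e-04]
punch ((0.8409434425191336, 0.14301995353303276), 0.8398817290862401)
block ((-0.008228724199717874, 0.07680146220983097), 0.9237273382367911)
```

The wrist view shows the block sinking with the punch, since its image stays fixed relative to the camera. Continuing in finer steps.

>>> move_arm([
  [0, 0, 0.03, 0, 0, 0, -1],
  [0, 0, 0.03, 0, 0, 0, -1],
  [0, 0, 0.03, 0, 0, 0, -1],
])

```text
time: 11.93
tool_pos: [0.4466, -0.1033, 0.1375]
tool_rot: [0.0, 0.665, 0.747, 0.0]
contact_force: [0.1, -0.1, 0.3]
gripper_width: 0.272
grasp_force: 60.1
```

>>> move_arm([
  [0, 0, 0.03, 0, 0, 0, -1],
  [0, 0, 0.03, 0, 0, 0, -1],
  [0, 0, 0.03, 0, 0, 0, -1],
])

```text
time: 12.18
tool_pos: [0.4466, -0.1033, 0.1366]
tool_rot: [0.0, 0.665, 0.747, 0.0]
contact_force: [0.6, 0.7, 0.2]
gripper_width: 0.275
grasp_force: 60.1
```

>>> move_arm([
  [0, 0, 0.03, 0, 0, 0, -1],
  [0, 0, 0.03, 0, 0, 0, -1],
  [0, 0, 0.03, 0, 0, 0, -1],
])

```text
time: 12.43
tool_pos: [0.4466, -0.1033, 0.1357]
tool_rot: [0.0, 0.665, 0.747, 0.0]
contact_force: [0.3, 1.5, 0.4]
gripper_width: 0.276
grasp_force: 60.1
```

>>> move_arm([
  [0, 0, 0.03, 0, 0, 0, -1],
  [0, 0, 0.03, 0, 0, 0, -1],
  [0, 0, 0.03, 0, 0, 0, -1],
])

```text
time: 12.68
tool_pos: [0.4466, -0.1033, 0.1348]
tool_rot: [0.0, 0.665, 0.747, 0.0]
contact_force: [0.7, -0.4, 0.5]
gripper_width: 0.271
grasp_force: 60.2
```

>>> move_arm([
  [0, 0, 0.03, 0, 0, 0, -1],
  [0, 0, 0.03, 0, 0, 0, -1],
  [0, 0, 0.03, 0, 0, 0, -1],
])

```text
time: 12.93
tool_pos: [0.4467, -0.1034, 0.1344]
tool_rot: [0.0, 0.665, 0.747, -0.0]
contact_force: [-1.7, 0.2, 4.0]
gripper_width: 0.273
grasp_force: 60.7
```

Force is rising, so the block is reaching the floor. Going in single fine steps.

>>> move_arm([
  [0, 0, 0.03, 0, 0, 0, -1],
  [0, 0, 0, 0, 0, 0, -1],
])

```text
time: 13.1
tool_pos: [0.4467, -0.1034, 0.1344]
tool_rot: [-0.0, 0.665, 0.747, -0.0]
contact_force: [-0.7, 1.1, 5.1]
gripper_width: 0.274
grasp_force: 60.8
```

>>> move_arm([
  [0, 0, 0.03, 0, 0, 0, -1],
  [0, 0, 0.02, 0, 0, 0, -1],
  [0, 0, 0, 0, 0, 0, -1],
])

```text
time: 13.35
tool_pos: [0.4468, -0.1034, 0.1344]
tool_rot: [-0.0, 0.665, 0.747, -0.0]
contact_force: [-3.6, -0.0, 7.8]
gripper_width: 0.271
grasp_force: 61.1
```

>>> move_arm([
  [0, 0, 0.03, 0, 0, 0, -1],
  [0, 0, 0.03, 0, 0, 0, -1],
  [0, 0, 0, 0, 0, 0, -1],
])

```text
time: 13.6
tool_pos: [0.4469, -0.1035, 0.1344]
tool_rot: [-0.0, 0.665, 0.747, -0.0]
contact_force: [-3.7, 2.9, 9.9]
gripper_width: 0.274
grasp_force: 61.4
```

```bash
python3 - <<'E'
from h import *
s=manip.state();print(s['time'],s['contact_force'],s['tool_pos'],s['tool_rot'],s['ft_torque'],s['joint_efforts'])
E
```

```text
13.6 [-3.65279235  2.89613067  9.943699  ] [ 0.44687638 -0.10345929  0.13436116] [-3.70789947e-05  6.64823433e-01  7.47000530e-01 -1.00622157e-04] [0.28676932 1.02489158 0.01891366] [-2.52393102e-01 -1.95679969e+01 -3.14577842e+01  6.09750208e-02
 -1.49491254e+00 -1.02133525e-02]
```

>>> move_arm([
  [0.03, -0.03, 0.02, 0, 0, 0, -1],
  [0.02, -0.03, 0.02, 0, 0, 0, -1],
  [0, 0, 0, 0, 0, 0, -1],
])

```text
time: 13.85
tool_pos: [0.4467, -0.1033, 0.1343]
tool_rot: [0.001, 0.665, 0.747, 0.0]
contact_force: [-3.1, 0.9, 11.0]
gripper_width: 0.275
grasp_force: 61.5
```

```bash
python3 - <<'E'
from h import *
s=manip.state();print(s['time'],s['contact_force'],s['tool_pos'],s['tool_rot'],s['ft_torque'],s['joint_efforts'])
E
```

```text
13.85 [-3.08949652  0.85927367 11.00484124] [ 0.44667032 -0.10331807  0.13431983] [7.81574542e-04 6.64826981e-01 7.46996969e-01 5.42609002e-05] [0.2023236  0.81212792 0.01375471] [-5.64995804e-02 -1.92468917e+01 -3.07324219e+01  1.48462281e-01
 -1.14695918e+00 -7.76890491e-03]
```

>>> move_arm([
  [0, -0.02, 0.03, 0, 0, 0, -1],
  [0, 0, 0.01, 0, 0, 0, -1],
  [0, 0, 0, 0, 0, 0, -1],
  [0, 0, 0, 0, 0, 0, -1],
])

```text
time: 14.18
tool_pos: [0.4467, -0.1033, 0.1343]
tool_rot: [0.001, 0.665, 0.747, 0.0]
contact_force: [-3.3, 1.5, 12.9]
gripper_width: 0.275
grasp_force: 61.5
```

Push is about 14.6 N net of the punch's weight. Holding.

>>> move_arm([
  [0, 0, 0, 0, 0, 0, -1],
  [0, 0, 0, 0, 0, 0, -1],
  [0, 0, 0, 0, 0, 0, -1],
  [0, 0, 0, 0, 0, 0, -1],
  [0, 0, 0, 0, 0, 0, -1],
  [0, 0, 0, 0, 0, 0, -1],
  [0, 0, 0, 0, 0, 0, -1],
  [0, 0, 0, 0, 0, 0, -1],
])

```text
time: 14.85
tool_pos: [0.4466, -0.1033, 0.1343]
tool_rot: [0.001, 0.665, 0.747, 0.0]
contact_force: [-3.4, 1.0, 12.5]
gripper_width: 0.274
grasp_force: 61.5
```

>>> move_arm([
  [0, 0, 0, 0, 0, 0, -1],
  [0, 0, 0, 0, 0, 0, -1],
  [0, 0, 0, 0, 0, 0, -1],
  [0, 0, 0, 0, 0, 0, -1],
  [0, 0, 0, 0, 0, 0, -1],
  [0, 0, 0, 0, 0, 0, -1],
  [0, 0, 0, 0, 0, 0, -1],
  [0, 0, 0, 0, 0, 0, -1],
])

```text
time: 15.52
tool_pos: [0.4467, -0.1034, 0.1343]
tool_rot: [0.001, 0.665, 0.747, 0.0]
contact_force: [-4.1, 1.0, 12.0]
gripper_width: 0.275
grasp_force: 61.5
```

Held about 14 N for well over a second. Lifting straight off, then carrying it back over the hole.

>>> move_arm([
  [0, 0, -0.2, 0, 0, 0, -1],
  [0, 0, -0.6, 0, 0, 0, -1],
  [0, 0, -2, 0, 0, 0, -1],
  [0, 0, -3, 0, 0, 0, -1],
  [0, 0, -3, 0, 0, 0, -1],
  [0, 0, -2.5, 0, 0, 0, -1],
  [0, 0, -1, 0, 0, 0, -1],
  [0, 0, 0, 0, 0, 0, -1],
  [0, 0, 0, 0, 0, 0, -1],
])

```text
time: 16.27
tool_pos: [0.4454, -0.1028, 0.2536]
tool_rot: [-0.001, 0.665, 0.747, -0.0]
contact_force: [-0.2, -0.1, -3.0]
gripper_width: 0.271
grasp_force: 60.0
```

>>> move_arm([
  [1.5, 0.7, 0, 0, 0, 0, -1],
  [2.5, 1.1, 0, 0, 0, 0, -1],
  [3.3, 1.46, 0, 0, 0, 0, -1],
  [3.3, 1.46, 0, 0, 0, 0, -1],
  [3.3, 1.46, 0, 0, 0, 0, -1],
  [3.3, 1.46, 0, 0, 0, 0, -1],
  [3.3, 1.46, 0, 0, 0, 0, -1],
  [3.3, 1.46, 0, 0, 0, 0, -1],
  [3.3, 1.46, 0, 0, 0, 0, -1],
  [3.3, 1.46, 0, 0, 0, 0, -1],
  [2, 0.9, 0, 0, 0, 0, -1],
  [0.6, 0.2, 0, 0, 0, 0, -1],
  [0, 0, 0, 0, 0, 0, -1],
  [0, 0, 0, 0, 0, 0, -1],
  [0, 0, 0, 0, 0, 0, -1],
  [0, 0, 0, 0, 0, 0, -1],
  [0, 0, 0, 0, 0, 0, -1],
])

```text
time: 17.68
tool_pos: [0.5522, 0.2406, 0.2547]
tool_rot: [0.0, 0.665, 0.746, -0.0]
contact_force: [0.7, 0.7, -2.2]
gripper_width: 0.272
grasp_force: 60.0
```

```bash
python3 - <<'E'
from h import *
s=manip.state();print(s['time'],s['contact_force'],s['tool_pos'],s['tool_rot'])
d=np.array([.5537,.2415])-s['tool_pos'][:2];a=2*np.arctan2(s['tool_rot'][2],s['tool_rot'][1]);print(d@[np.cos(a),np.sin(a)],d@[np.sin(a),-np.cos(a)])
E
```

```text
17.6833 [ 0.69645379  0.65954289 -2.17481161] [0.5522053  0.24060306 0.25468549] [ 5.78229848e-05  6.65444636e-01  7.46447204e-01 -7.60821979e-05]
0.0007201119604216488 0.0015874720443268932
```

>>> move_arm([
  [0.07, 0.16, 1, 0, 0, 0, -1],
  [0, 0, 2.5, 0, 0, 0, -1],
  [0, 0, 3, 0, 0, 0, -1],
  [0, 0, 2, 0, 0, 0, -1],
  [0, 0, 1, 0, 0, 0, -1],
  [0, 0, 0, 0, 0, 0, -1],
  [0, 0, 0, 0, 0, 0, -1],
  [0, 0, 0, 0, 0, 0, -1],
])

```text
time: 18.35
tool_pos: [0.555, 0.2429, 0.1617]
tool_rot: [0.001, 0.665, 0.747, 0.001]
contact_force: [-0.8, 0.8, -1.9]
gripper_width: 0.274
grasp_force: 60.0
```

```bash
python3 - <<'E'
from h import *
s=manip.state();print(s['time'],s['contact_force'],s['tool_pos'])
tip=s['tool_pos']-[0,0,.0962];I=[]
for n,Z in(('wrist',4),('scene',6),('side',6)):
    f=grab(n);q=proj(n,tip);h=proj(n,(.5537,.2405,.055))
    w,hh=400//Z,300//Z; x,y=int(q[0]-w/2),int(q[1]-hh/2);print('crop',n,x,y,Z,'tip',(q-[x,y])*Z,'hole',(h-[x,y])*Z)
    I.append(cv2.resize(f['img'][y:y+hh,x:x+w],(400,300),interpolation=cv2.INTER_CUBIC))
I.append(cv2.resize(np.load('side.npz')['img'][150:330,130:370],(400,300)))
cv2.imwrite('pics/m5.png',np.vstack([np.hstack(I[:2]),np.hstack(I[2:])]))
E
```

```text
18.35 [-0.80609597  0.78867936 -1.87733533] [0.55495575 0.24287072 0.16166477]
crop wrist 208 167 4 tip [200.97072847 152.92167938] hole [192.4985655  145.33385151]
crop scene 324 193 6 tip [199.75780061 154.79868939] hole [191.94910695 169.17966348]
crop side 178 250 6 tip [203.16838476 150.33376362] hole [212.02470354 167.46656065]
```

View pics/m5.png

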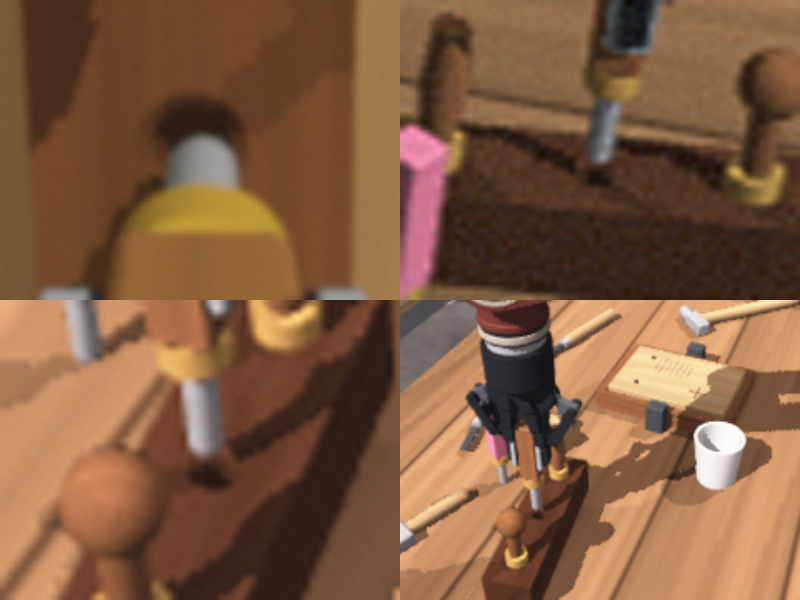

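The tip is about 10 mm above the mouth, and in all views the dark hole (wrist 202,136; side 208,472) is directly beneath it. Lowering in stages.

>>> move_arm([
  [0, 0, 0.3, 0, 0, 0, -1],
  [0, 0, 0.3, 0, 0, 0, -1],
  [0, 0, 0.3, 0, 0, 0, -1],
  [0, 0, 0.2, 0, 0, 0, -1],
  [0, 0, 0, 0, 0, 0, -1],
])

```text
time: 18.92
tool_pos: [0.5532, 0.2425, 0.1477]
tool_rot: [-0.0, 0.665, 0.747, -0.001]
contact_force: [-0.1, -0.2, -1.7]
gripper_width: 0.273
grasp_force: 60.0
```

>>> move_arm([
  [0, 0, 0.2, 0, 0, 0, -1],
  [0, 0, 0.2, 0, 0, 0, -1],
  [0, 0, 0.2, 0, 0, 0, -1],
  [0, 0, 0.2, 0, 0, 0, -1],
  [0, 0, 0, 0, 0, 0, -1],
])

```text
time: 19.33
tool_pos: [0.5535, 0.2425, 0.14]
tool_rot: [-0.0, 0.665, 0.747, -0.0]
contact_force: [0.2, -0.0, -1.6]
gripper_width: 0.273
grasp_force: 60.0
```

Inside the hole with no contact. Continuing down towards the seat at z ≈ 0.106.

>>> move_arm([
  [0, 0, 0.3, 0, 0, 0, -1],
  [0, 0, 0.4, 0, 0, 0, -1],
  [0, 0, 0.4, 0, 0, 0, -1],
  [0, 0, 0.4, 0, 0, 0, -1],
  [0, 0, 0.4, 0, 0, 0, -1],
  [0, 0, 0.4, 0, 0, 0, -1],
  [0, 0, 0.3, 0, 0, 0, -1],
  [0, 0, 0.2, 0, 0, 0, -1],
  [0, 0, 0.1, 0, 0, 0, -1],
  [0, 0, 0, 0, 0, 0, -1],
  [0, 0, 0, 0, 0, 0, -1],
])

```text
time: 20.25
tool_pos: [0.5539, 0.2427, 0.1118]
tool_rot: [0.0, 0.665, 0.747, 0.0]
contact_force: [0.1, 0.7, -1.8]
gripper_width: 0.275
grasp_force: 60.0
```

>>> move_arm([
  [0, 0, 0.1, 0, 0, 0, -1],
  [0, 0, 0.1, 0, 0, 0, -1],
  [0, 0, 0.1, 0, 0, 0, -1],
  [0, 0, 0.1, 0, 0, 0, -1],
  [0, 0, 0.1, 0, 0, 0, -1],
  [0, 0, 0, 0, 0, 0, -1],
  [0, 0, 0, 0, 0, 0, -1],
])

```text
time: 20.83
tool_pos: [0.5537, 0.2426, 0.1066]
tool_rot: [-0.0, 0.665, 0.747, -0.0]
contact_force: [-1.1, 0.4, -1.2]
gripper_width: 0.272
grasp_force: 60.0
```

>>> move_arm([
  [0, 0, 0.05, 0, 0, 0, -1],
  [0, 0, 0.05, 0, 0, 0, -1],
  [0, 0, 0, 0, 0, 0, -1],
  [0, 0, 0, 0, 0, 0, -1],
])

```text
time: 21.17
tool_pos: [0.5539, 0.2427, 0.1062]
tool_rot: [0.0, 0.665, 0.747, 0.0]
contact_force: [-1.9, -1.4, 1.2]
gripper_width: 0.271
grasp_force: 60.3
```

Seated, with contact at the same height as at the grasp. Releasing and withdrawing straight up.

>>> move_arm([
  [0, 0, 0, 0, 0, 0, 1],
  [0, 0, 0, 0, 0, 0, 1],
  [0, 0, 0, 0, 0, 0, 1],
  [0, 0, 0, 0, 0, 0, 1],
  [0, 0, 0, 0, 0, 0, 1],
  [0, 0, 0, 0, 0, 0, 1],
  [0, 0, 0, 0, 0, 0, 1],
  [0, 0, 0, 0, 0, 0, 1],
  [0, 0, 0, 0, 0, 0, 1],
  [0, 0, 0, 0, 0, 0, 1],
])

```text
time: 22.0
tool_pos: [0.5538, 0.2426, 0.1057]
tool_rot: [0.0, 0.665, 0.747, -0.0]
contact_force: [0.1, -0.7, -0.2]
gripper_width: 0.999
grasp_force: 0.0
```

>>> move_arm([
  [0, 0, -0.5, 0, 0, 0, 1],
  [0, 0, -1.5, 0, 0, 0, 1],
  [0, 0, -3, 0, 0, 0, 1],
  [0, 0, -3.5, 0, 0, 0, 1],
  [0, 0, -3.5, 0, 0, 0, 1],
  [0, 0, -2, 0, 0, 0, 1],
  [0, 0, -0.5, 0, 0, 0, 1],
  [0, 0, 0, 0, 0, 0, 1],
  [0, 0, 0, 0, 0, 0, 1],
  [0, 0, 0, 0, 0, 0, 1],
  [0, 0, 0, 0, 0, 0, 1],
])

```text
time: 22.92
tool_pos: [0.5528, 0.2423, 0.248]
tool_rot: [-0.001, 0.665, 0.747, -0.002]
contact_force: [-0.7, -0.4, -0.3]
gripper_width: 1.002
grasp_force: 0.0
```

```bash
python3 - <<'E'
from h import *
# compare with the starting side picture around the holder (punch handle position)
import glob
o=cv2.imread(sorted(glob.glob('pics/side_0*'))[0]); f=grab('side')['img']; so=cv2.imread(sorted(glob.glob('pics/scene_0*'))[0]); sf=grab('scene')['img']
s=manip.state();print(s['time'],s['tool_pos'],s['gripper_width'],s['contact_force'])
for n,a,b,(x,y,w,h) in(('side',o,f,(198,236,26,56)),('scene',so,sf,(346,190,26,40))):
    g=lambda i:cv2.cvtColor(i[y:y+h,x:x+w],cv2.COLOR_BGR2GRAY)
    print(n,cv2.phaseCorrelate(np.float32(g(a)),np.float32(g(b)),cv2.createHanningWindow((w,h),cv2.CV_32F)))
    t=cv2.matchTemplate(g(b),g(a)[8:-8,4:-4],cv2.TM_CCOEFF_NORMED);print(cv2.minMaxLoc(t))
E
```

```text
23.0167 [0.55305948 0.24242719 0.24869037] 0.9973763553814371 [-0.45177721 -0.526753   -0.40053101]
side ((0.15488618818154798, 0.32188383188682224), 0.9923502295105545)
(0.11990769952535629, 0.9720582365989685, (8, 0), (4, 8))
scene ((0.7638580216386632, 0.20430082636140057), 0.9657186764257926)
(0.040900979191064835, 0.8839678168296814, (1, 2), (4, 8))
```

The punch is back in its starting place to under a pixel in both views, released and clear. Handing in.

```bash
python3 -c "
from plant import manip
print(manip.job_done())"
```

```text
the job is handed in; nothing more can be done
None
```

I pressed the punch on the cross at about 14 N for over a second, within an estimated 1.5 mm of its centre. It then went back fully down in its hole, and I released it and handed the job in at about 23 s; the hand-in returned no verdict.

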